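# Bolt the pale doll case shut

### The arm

A 6-joint arm with a two-finger parallel gripper is mounted at the origin on the work surface. World frame = base frame: x ahead of the robot, y to its left, z up, the work surface at z = 0. Lengths are in m, angles in rad, forces in N, time in s.
With the tool pointing down it reaches from about 0.225 to 0.875 m from the base axis. Payload 3.4 kg.
Tool frame: the origin (TCP) lies at the centre of the arm's flange, where the gripper is bolted on; the fingertips stand manip.tcp_to_tips ahead of it and the grasp point (between the pads) lies 155 mm ahead of it (manip.tcp_to_tips is the distance from the TCP to the fingertips, in m); z points along the fingers, y is the line along which they close (so a half turn about z gives the same grasp; the last joint's range is limited). The gripper opens to 85 mm and grips with 20 to 120 N. Pads are 22 mm wide; open, the fingers measure 114 mm over their backs; the gripper's body (76 mm by 85 mm) begins 54 mm behind the grasp point. The pads swing forward as they close: fully open they stand 13 mm farther back than shut.
Start: joints at [-1.41, 0.276, 1.505, -0, 1.361, -0.121], TCP at [0.16, -0.552, 0.405] pointing down, gripper open.
Joint ranges: [-2.89, 2.89], [-0.75, 2.08], [0.22, 2.7], [-1.18, 4.32], [0.11, 2.71], [-2.7, 2.7]. Speed limits (rad/s): [2.57, 2.57, 3.14, 3.14, 3.14, 3.14].

### API

Orientations are given as a unit quaternion [w, x, y, z].
In Python, from rig import sensors, imaging, manip gives the robot as it stands. The module is installed in compiled form; this text tells all that it offers.
- The arm moves only by the tool jog_arm, never from a script. Its argument "plan" is a list of rows, each an object of numbers: "dx", "dy", "dz": the shift along the tool's x, y, z in mm; "ax", "ay", "az": the turn, a rotation vector about the tool's x, y, z in units of 6 degrees (1.0 is 6 degrees); "grip": the closure, from 0 (fully open) to 1 (shut). A call has 1 to 20 rows; each row shifts and turns the commanded pose from where the row before left it, along the tool's axes as they then stand; what a row does not reach is not made up. A row lasts 1/12 s, in which the tool goes at most 41.7 mm and 7.16 degrees, less where a joint would pass 70% of its speed; a pose out of reach is approached as far as the arm can. A call is refused whole if a number of a shift passes 41.7 or a number of a turn 1, either way. A call with a gripper value outside its range is refused whole. The fingers move at their own pace and stop on an object; "grip_force" is the grip in N (left out, the last holds). Time passes only in rows, so rows that do not move let the fingers close. It gives the time, the measured TCP pose, the force, the opening and the grip force at its end, in the units of the state.
- sensors.get_state(): the state, without advancing time (a new reading comes with each control period).
- imaging.get_image(name): name is "side" or "top"; returns a dict with "image" (384x512x3 uint8, red, green, blue), "K" (3x3 intrinsics, pixels), "extrinsics" (4x4, takes a point from world to camera coordinates). Camera axes: x right, y up, looking along -z (the intrinsics and any distortion apply to the point x, -y, -z); pixel columns grow to the right and rows downward; lengths in m; the calibration is good to about 2 mm. A picture is of the moment at which its call begins. There is no depth.
- manip.sign_off(): hands the job in; it is judged then, once.
The state is a dict: "clock": time; "qpos": joint angles; "qd": joint speeds; "effort": joint torques, N m; "position": TCP position; "ee_rot": TCP orientation; "contact_force": force on the tool from outside, world axes, zero at the start; "moment": the same for the moment, N m; "width": finger opening in m; "gripper_force": force on a finger pad.
Only numpy, scipy, OpenCV 4.12 (cv2) and the standard library are available. Lean on these libraries where they do the work, as an engineer would, in place of code of your own. Each camera call takes 0.05 s, during which the arm holds its last target. There are 200 camera calls.

### The job

The pale wooden doll case is packed and its lid is down: slide the bolt on its top fully home into its keeper, so that the case is locked, and let go. Leave the bolt of the dark case drawn back as it is, and do not knock over or push away the red wooden doll standing between the cases.

Things in the scene. Friction and masses are not known exactly. Their poses are not given: they have to be found in the camera images.
- pale_bolt (a joint): How far the bolt on top of the pale case is slid, in m: 0 drawn back, 0.060 fully home against its stop, its tip through the brass keeper. Starts between 0 and 0.020. Friction about 3 N, no spring. The pale case is fixed, level, 180 mm (point's x) by 240 mm (point's y), 100 mm high. Keeper centre: 110 mm along +y from the knob when drawn back, beyond the lid's dark seam.
- pale_knob (a point): Centre of the red knob on the pale case's bolt, moving with it: an upright cylinder, 22 mm in diameter, 30 mm tall, its centre 37 mm above the case's top; any grasp direction from above fits. z is up; y points along the bolt to the keeper: it slides home along +y. The brass straps before and behind the knob, and the keeper, rise 20 mm above the case's top; only the knob is higher.
- dark_bolt (a joint): The same for the bolt of the dark brown case, alike in size and fittings (red knob too), fixed to the bench on the other side, left or right of the pale one: 0 drawn back, 0.060 home. It starts between 0 and 0.020 and is to stay drawn back.
- doll_mid (a point): Middle, half-way up, of the loose painted wooden doll with red body and round black-haired head, 150 mm tall and 57 mm wide, standing on the bench between the two cases. Its z axis is up.
Mind the look-alikes: they are no part of the job. Leave any pink look-alike of the part that bears doll_mid alone.

How it is judged:
At the end, for the whole second after the job is handed in: The pale case's bolt is home: slid to within 12 mm of its 60 mm stop, at rest and released; the dark case's bolt is still drawn back (below 30 mm); the doll stands upright (within 0.2 rad) within 30 mm of where it stood (value of joint pale_bolt above 0.048 m and velocity of joint pale_bolt between -0.01 and 0.01 m/s and value of joint dark_bolt below 0.03 m and angle between doll_mid's own z axis and vertical below 0.2 rad and distance of doll_mid from where it was at the start of the episode below 0.03 m); the robot touches nothing.
It fails at once if the dark case's bolt is slid towards its keeper (30 mm or more) (value of joint dark_bolt above 0.03 m).
It fails at once if the doll is knocked over or pushed away by more than 30 mm (angle between doll_mid's own z axis and vertical above 0.4 rad or distance of doll_mid from where it was at the start of the episode above 0.03 m).
It also fails if it takes over 32 s, if anything falls off the work surface, if the arm or the gripper's body presses on something with over 40 N, if the wrist force passes 120 N, or if a joint passes its speed limit or range.

## Working session

There is one attempt and no reset: what is moved stays moved. The work goes in short steps, Python scripts to look and compute and a tool call to move; the robot and the scene stay as the last step left them, time stands still between calls to the robot, and variables do not carry over. Pictures are saved under pics/ and viewed, at most 10 in all, crops included, and the job is handed in when it is done.

Besides the shell and the picture viewer there is one more tool, called after ">>>" by a JSON object that holds its "method" and its "body", one argument or row to a line. jog_arm: Moves the arm, as the interface text tells. Its arguments: {"type":"object","properties":{"plan":{"type":"array"},"grip_force":{"type":"number"}},"required":["plan"]}

```bash
mkdir -p pics; cat > h.py <<'E'
import numpy as np, cv2
from rig import sensors, imaging, manip
def shot(n,f):
    d=imaging.get_image(n); cv2.imwrite(f,d["image"][:,:,::-1]); np.savez(f[:-4],K=d["K"],E=d["extrinsics"]); return d
def ray(f,u,v):
    d=np.load(f[:-4]+'.npz');K,E=d['K'],d['E']
    c=np.linalg.solve(K,[u,v,1.]); R,t=E[:3,:3],E[:3,3]
    return -R.T@t, R.T@(c*[1,-1,-1])
def atz(f,u,v,z):
    o,r=ray(f,u,v); return o+r*(z-o[2])/r[2]
def tri(a,b):
    (o,r),(p,s)=a,b
    x=np.linalg.lstsq(np.c_[r,-s],p-o,rcond=None)[0]
    A,B=o+r*x[0],p+s*x[1]; return (A+B)/2,np.linalg.norm(A-B)
E
python3 - <<'E'
from h import *
for n in("top","side"): d=shot(n,f"pics/{n}0.png"); print(d["K"].tolist(),d["extrinsics"].round(3).tolist())
s=sensors.get_state(); print(s["clock"],s["position"],s["ee_rot"],s["width"],manip.tcp_to_tips)
E
```

```text
[[410.25297575224454, 0.0, 250.65658560971372], [0.0, 410.25297575224454, 186.9143355973246], [0.0, 0.0, 1.0]] [[0.004, -1.0, -0.006, -0.016], [0.992, 0.003, 0.126, -0.489], [-0.126, -0.007, 0.992, -1.075], [0.0, 0.0, 0.0, 1.0]]
[[443.7646614238903, 0.0, 253.76091981453564], [0.0, 443.7646614238903, 199.8440208518328], [0.0, 0.0, 1.0]] [[-0.857, -0.516, -0.006, 0.419], [0.245, -0.418, 0.874, -0.249], [-0.454, 0.748, 0.485, -0.71], [0.0, 0.0, 0.0, 1.0]]
0.1 [ 0.1598593  -0.55213418  0.40391762] [-8.36073293e-04  9.90090560e-01  1.40427862e-01 -1.01600828e-06] 0.08533942842605523 0.1734
```

View pics/top0.png

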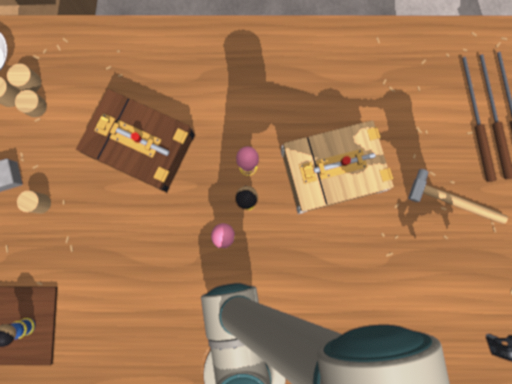

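View pics/side0.png

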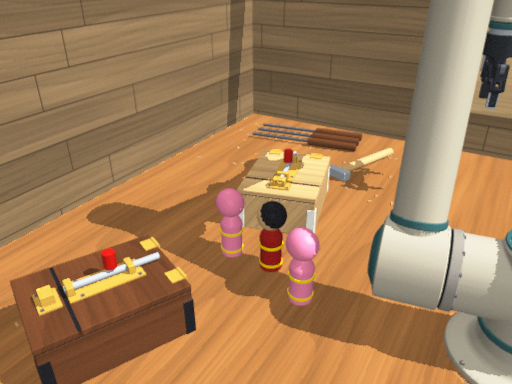

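The top view shows the pale case on the right, with its knob near (346,160) and the keeper to its left near (308,172). In the side view the knob is near (288,156). The black-haired doll is at about (246,198) in the top view, between the pink ones. I'll enlarge both views to measure more closely.

```bash
python3 - <<'E'
from h import *
a=cv2.imread('pics/top0.png')[110:220,270:400]; b=cv2.imread('pics/side0.png')[130:220,230:340]
cv2.imwrite('pics/c.png',np.hstack([cv2.resize(a,(400,int(110*400/130)),interpolation=2)[:320],cv2.resize(b,(391,320),interpolation=2)]))
for n,x0,x1,y0,y1 in(("top",320,370,140,180),("side",270,310,140,175)):
    im=cv2.imread(f'pics/{n}0.png'); h=cv2.cvtColor(im,cv2.COLOR_BGR2HSV)
    m=((h[...,0]<6)|(h[...,0]>174))&(h[...,1]>180)&(h[...,2]>70)
    k=np.zeros_like(m);k[y0:y1,x0:x1]=1; ys,xs=np.where(m&k)
    print(n,xs.mean(),ys.mean(),xs.min(),xs.max(),ys.min(),ys.max(),len(xs))
    if n=="top": A=ray('pics/top0.png',xs.mean(),ys.mean()); print(atz('pics/top0.png',xs.mean(),ys.mean(),.14))
    else: B=ray('pics/side0.png',xs.mean(),ys.mean()); print(atz('pics/side0.png',xs.mean(),ys.mean(),.137))
print(tri(A,B))
E
```

```text
top 345.44897959183675 160.3877551020408 342 349 157 164 49
[ 0.54096299 -0.24666308  0.14      ]
side 287.9148936170213 155.56382978723406 284 292 149 162 94
[ 0.54051149 -0.24694735  0.137     ]
(array([ 0.54125497, -0.24757617,  0.13665332]), np.float64(0.0007744907690593144))
```

View pics/c.png

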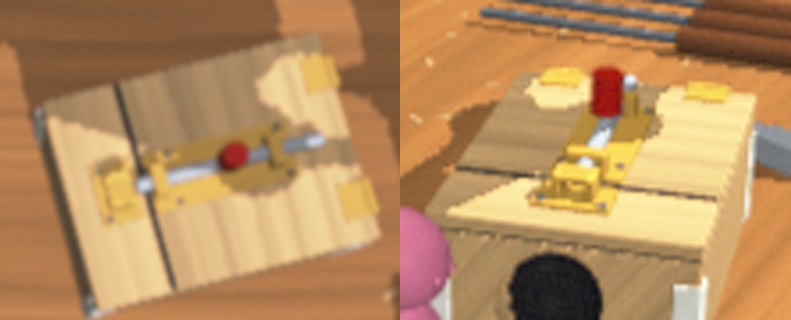

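```bash
python3 - <<'E'
from h import *
from scipy.spatial.transform import Rotation as Ro
f='pics/top0.png'; k=np.array([.541,-.247,.137])
P=[atz(f,308.4,171.1,.115),atz(f,317,170.4,.112),k,atz(f,373.3,155.5,.112)]
for p in P: print(p)
d=P[0]-P[3]; d[2]=0; L=np.hypot(*d[:2]); print("bolt ang",np.degrees(np.arctan2(d[1],d[0])),"keeper-knob",np.hypot(*(P[0]-k)[:2]))
s=sensors.get_state(); w,x,y,z=s["ee_rot"]; R=Ro.from_quat([x,y,z,w]).as_matrix(); print(R.round(3))
print("to grasp, tool mm",R.T@(k+[0,0,.004+.155]-s["position"])*1e3, "dir",R.T@(d/L))
print("doll",atz(f,246,198,.13))
E
```

```text
[ 0.51832073 -0.15920523  0.115     ]
[ 0.52066818 -0.18117694  0.112     ]
[ 0.541 -0.247  0.137]
[ 0.55911226 -0.32332441  0.112     ]
bolt ang 103.95792927181883 keeper-knob 0.09067673468466153
[[ 0.961  0.278 -0.   ]
 [ 0.278 -0.961  0.002]
 [ 0.    -0.002 -1.   ]]
to grasp, tool mm [ 450.93285296 -186.9357861   108.33228637] dir [ 0.0381659  -0.99927003  0.00166354]
doll [ 0.44871842 -0.00388327  0.13      ]
```

>>> {"method": "jog_arm", "body": {
  "plan": [
    {"dx":16,"dy":-7,"dz":2},
    {"dx":32,"dy":-13,"dz":5},
    {"dx":32,"dy":-13,"dz":5},
    {"dx":32,"dy":-13,"dz":5},
    {"dx":32,"dy":-13,"dz":5},
    {"dx":32,"dy":-13,"dz":5},
    {"dx":32,"dy":-13,"dz":5},
    {"dx":32,"dy":-13,"dz":5},
    {"dx":32,"dy":-13,"dz":5},
    {"dx":32,"dy":-13,"dz":5},
    {"dx":32,"dy":-13,"dz":5},
    {"dx":32,"dy":-13,"dz":5},
    {"dx":32,"dy":-13,"dz":5},
    {"dx":32,"dy":-13,"dz":5},
    {"dx":19,"dy":-11,"dz":1},
    {"dx":0},
    {"dx":0}
  ]
}}

```text
$.plan[0]: bad value
```

```bash
python3 - <<'E'
from h import *
from scipy.spatial.transform import Rotation as Ro
shot("side","pics/side1.png"); a=cv2.imread('pics/side1.png')[60:240,200:380]; cv2.imwrite('pics/s1.png',cv2.resize(a,(540,540),interpolation=2))
k=np.array([.541,-.247,.137])
s=sensors.get_state(); w,x,y,z=s["ee_rot"]; R=Ro.from_quat([x,y,z,w]).as_matrix(); print(s["clock"],R.round(3))
print("to grasp, tool mm",R.T@(k+[0,0,.004+.155]-s["position"])*1e3)
E
```

```text
0.15 [[ 0.961  0.278 -0.   ]
 [ 0.278 -0.961  0.001]
 [ 0.    -0.001 -1.   ]]
to grasp, tool mm [ 450.94598924 -187.01054886  108.38074384]
```

View pics/s1.png

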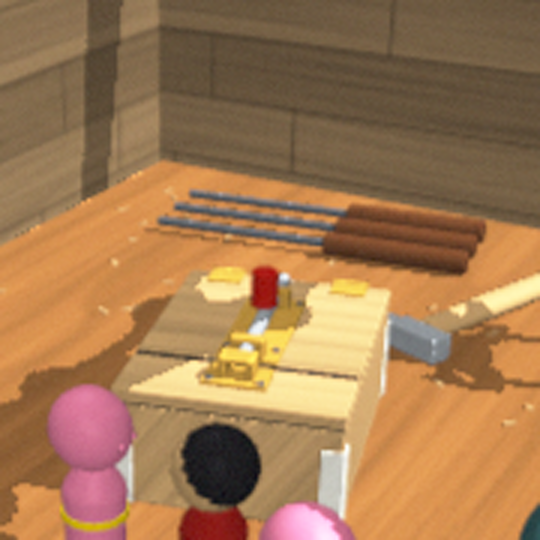

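The arm hasn't moved because the plan was refused, probably because each row needs every field. The picture shows the same scene, with the knob near (265,287) in the crop. I'll send the plan again with full rows.

>>> {"method": "jog_arm", "body": {
  "plan": [
    {"dx":16,"dy":-7,"dz":2,"ax":0,"ay":0,"az":0,"grip":0},
    {"dx":32,"dy":-13,"dz":5,"ax":0,"ay":0,"az":0,"grip":0},
    {"dx":32,"dy":-13,"dz":5,"ax":0,"ay":0,"az":0,"grip":0},
    {"dx":32,"dy":-13,"dz":5,"ax":0,"ay":0,"az":0,"grip":0},
    {"dx":32,"dy":-13,"dz":5,"ax":0,"ay":0,"az":0,"grip":0},
    {"dx":32,"dy":-13,"dz":5,"ax":0,"ay":0,"az":0,"grip":0},
    {"dx":32,"dy":-13,"dz":5,"ax":0,"ay":0,"az":0,"grip":0},
    {"dx":32,"dy":-13,"dz":5,"ax":0,"ay":0,"az":0,"grip":0},
    {"dx":32,"dy":-13,"dz":5,"ax":0,"ay":0,"az":0,"grip":0},
    {"dx":32,"dy":-13,"dz":5,"ax":0,"ay":0,"az":0,"grip":0},
    {"dx":32,"dy":-13,"dz":5,"ax":0,"ay":0,"az":0,"grip":0},
    {"dx":32,"dy":-13,"dz":5,"ax":0,"ay":0,"az":0,"grip":0},
    {"dx":32,"dy":-13,"dz":5,"ax":0,"ay":0,"az":0,"grip":0},
    {"dx":32,"dy":-13,"dz":5,"ax":0,"ay":0,"az":0,"grip":0},
    {"dx":19,"dy":-11,"dz":1,"ax":0,"ay":0,"az":0,"grip":0},
    {"dx":0,"dy":0,"dz":0,"ax":0,"ay":0,"az":0,"grip":0},
    {"dx":0,"dy":0,"dz":0,"ax":0,"ay":0,"az":0,"grip":0}
  ]
}}

```text
clock: 1.57
position: [0.5417, -0.2463, 0.3361]
ee_rot: [-0.0, 0.99, 0.142, -0.001]
contact_force: [0.6, -0.5, 0.3]
width: 0.0854
gripper_force: 0.0
```

```bash
cat > look.py <<'E'
import sys
from h import *
from scipy.spatial.transform import Rotation as Ro
n=sys.argv[1]
shot("side",f"pics/side{n}.png"); a=cv2.imread(f'pics/side{n}.png')[60:240,200:380]; cv2.imwrite(f'pics/s{n}.png',cv2.resize(a,(540,540),interpolation=2))
k=np.array([.541,-.247,.137])
s=sensors.get_state(); w,x,y,z=s["ee_rot"]; R=Ro.from_quat([x,y,z,w]).as_matrix(); print(s["clock"],R.round(3),s["width"],s["contact_force"])
print("to grasp, tool mm",R.T@(k+[0,0,.004+.155]-s["position"])*1e3)
E
python3 look.py 2
```

```text
1.6167 [[ 0.96   0.279 -0.001]
 [ 0.279 -0.96  -0.   ]
 [-0.001 -0.    -1.   ]] 0.08558572048672954 [ 0.41833967  0.31086898 -0.00860578]
to grasp, tool mm [ 0.04679823 -0.10392747 40.29228477]
```

View pics/s2.png

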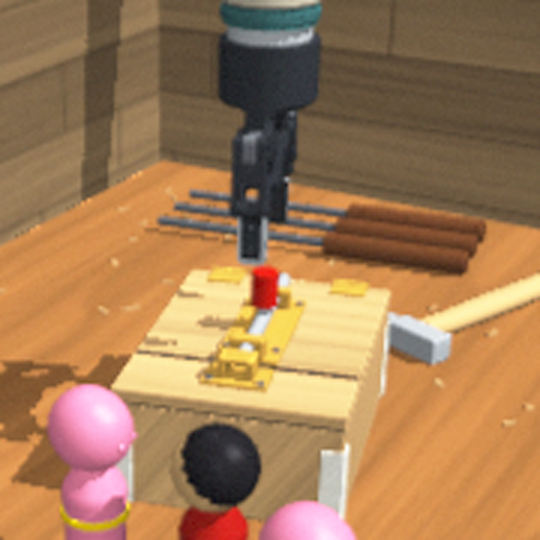

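The gripper is above the knob (crop (265,287)), with its fingers lined up along the bolt. I'll lower it and close.

>>> {"method": "jog_arm", "body": {
  "grip_force": 25,
  "plan": [
    {"dx":0,"dy":0,"dz":10,"ax":0,"ay":0,"az":0,"grip":0},
    {"dx":0,"dy":0,"dz":15,"ax":0,"ay":0,"az":0,"grip":0},
    {"dx":0,"dy":0,"dz":10,"ax":0,"ay":0,"az":0,"grip":0},
    {"dx":0,"dy":0,"dz":5,"ax":0,"ay":0,"az":0,"grip":0},
    {"dx":0,"dy":0,"dz":0,"ax":0,"ay":0,"az":0,"grip":0.3},
    {"dx":0,"dy":0,"dz":0,"ax":0,"ay":0,"az":0,"grip":0.6},
    {"dx":0,"dy":0,"dz":0,"ax":0,"ay":0,"az":0,"grip":1},
    {"dx":0,"dy":0,"dz":0,"ax":0,"ay":0,"az":0,"grip":1},
    {"dx":0,"dy":0,"dz":0,"ax":0,"ay":0,"az":0,"grip":1},
    {"dx":0,"dy":0,"dz":0,"ax":0,"ay":0,"az":0,"grip":1},
    {"dx":0,"dy":0,"dz":0,"ax":0,"ay":0,"az":0,"grip":1},
    {"dx":0,"dy":0,"dz":0,"ax":0,"ay":0,"az":0,"grip":1}
  ]
}}

```text
clock: 2.62
position: [0.5412, -0.2472, 0.2974]
ee_rot: [0.0, 0.99, 0.141, 0.0]
contact_force: [-0.5, 0.6, 5.6]
width: 0.0209
gripper_force: 25.6
```

>>> {"method": "jog_arm", "body": {
  "plan": [
    {"dx":0,"dy":-4,"dz":-1,"ax":0,"ay":0,"az":0,"grip":1},
    {"dx":0.3,"dy":-6,"dz":0,"ax":0,"ay":0,"az":0,"grip":1},
    {"dx":0.3,"dy":-6,"dz":0,"ax":0,"ay":0,"az":0,"grip":1},
    {"dx":0.2,"dy":-6,"dz":0,"ax":0,"ay":0,"az":0,"grip":1},
    {"dx":0.2,"dy":-6,"dz":0,"ax":0,"ay":0,"az":0,"grip":1},
    {"dx":0.2,"dy":-4,"dz":0,"ax":0,"ay":0,"az":0,"grip":1},
    {"dx":0,"dy":0,"dz":0,"ax":0,"ay":0,"az":0,"grip":1},
    {"dx":0,"dy":0,"dz":0,"ax":0,"ay":0,"az":0,"grip":1}
  ]
}}

```text
clock: 3.28
position: [0.5329, -0.215, 0.2975]
ee_rot: [-0.001, 0.99, 0.141, -0.001]
contact_force: [-0.2, 1.2, -1.5]
width: 0.0212
gripper_force: 25.3
```

>>> {"method": "jog_arm", "body": {
  "plan": [
    {"dx":0,"dy":-2,"dz":0,"ax":0,"ay":0,"az":0,"grip":1},
    {"dx":0.2,"dy":-2,"dz":0,"ax":0,"ay":0,"az":0,"grip":1},
    {"dx":0,"dy":-2,"dz":0,"ax":0,"ay":0,"az":0,"grip":1},
    {"dx":0,"dy":0,"dz":0,"ax":0,"ay":0,"az":0,"grip":1},
    {"dx":0,"dy":0,"dz":0,"ax":0,"ay":0,"az":0,"grip":1}
  ]
}}

```text
clock: 3.7
position: [0.5317, -0.2104, 0.2975]
ee_rot: [-0.0, 0.99, 0.14, -0.0]
contact_force: [-0.5, -1.8, -3.1]
width: 0.0212
gripper_force: 25.0
```

>>> {"method": "jog_arm", "body": {
  "plan": [
    {"dx":0,"dy":-2,"dz":0,"ax":0,"ay":0,"az":0,"grip":1},
    {"dx":0,"dy":-2,"dz":0,"ax":0,"ay":0,"az":0,"grip":1},
    {"dx":0,"dy":0,"dz":0,"ax":0,"ay":0,"az":0,"grip":1},
    {"dx":0,"dy":0,"dz":0,"ax":0,"ay":0,"az":0,"grip":1}
  ]
}}

```text
clock: 4.03
position: [0.5306, -0.2065, 0.2975]
ee_rot: [-0.0, 0.99, 0.14, -0.0]
contact_force: [-1.3, -3.3, -4.7]
width: 0.0209
gripper_force: 25.0
```

>>> {"method": "jog_arm", "body": {
  "plan": [
    {"dx":0,"dy":-2,"dz":-0.3,"ax":0,"ay":0,"az":0,"grip":1},
    {"dx":0,"dy":-1,"dz":0,"ax":0,"ay":0,"az":0,"grip":1},
    {"dx":0,"dy":0,"dz":0,"ax":0,"ay":0,"az":0,"grip":1},
    {"dx":0,"dy":0,"dz":0,"ax":0,"ay":0,"az":0,"grip":1}
  ]
}}

```text
clock: 4.37
position: [0.5304, -0.2055, 0.2976]
ee_rot: [0.003, 0.99, 0.141, 0.0]
contact_force: [1.1, -10.5, -9.0]
width: 0.0213
gripper_force: 25.1
```

```bash
python3 look.py 3
```

```text
4.4167 [[ 0.96   0.279  0.001]
 [ 0.279 -0.96  -0.005]
 [-0.001  0.005 -1.   ]] 0.021173690555884795 [ 0.44652134 -9.4143496  -9.28347259]
to grasp, tool mm [-1.30590304 42.78956575  1.74813579]
```

View pics/s3.png

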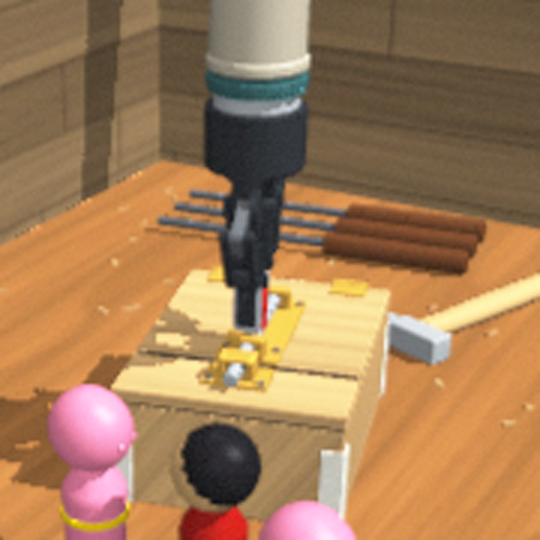

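The bolt's tip sticks out through the keeper at crop (233,372), and the force has risen to 10 N, so it's against the stop. The dolls haven't moved. I'll release and lift away.

>>> {"method": "jog_arm", "body": {
  "plan": [
    {"dx":0,"dy":0.5,"dz":0,"ax":0,"ay":0,"az":0,"grip":0.7},
    {"dx":0,"dy":0,"dz":0,"ax":0,"ay":0,"az":0,"grip":0.4},
    {"dx":0,"dy":0,"dz":0,"ax":0,"ay":0,"az":0,"grip":0.1},
    {"dx":0,"dy":0,"dz":0,"ax":0,"ay":0,"az":0,"grip":0},
    {"dx":0,"dy":0,"dz":0,"ax":0,"ay":0,"az":0,"grip":0},
    {"dx":0,"dy":0,"dz":-10,"ax":0,"ay":0,"az":0,"grip":0},
    {"dx":0,"dy":0,"dz":-20,"ax":0,"ay":0,"az":0,"grip":0},
    {"dx":0,"dy":0,"dz":-25,"ax":0,"ay":0,"az":0,"grip":0},
    {"dx":0,"dy":0,"dz":-25,"ax":0,"ay":0,"az":0,"grip":0},
    {"dx":0,"dy":0,"dz":-15,"ax":0,"ay":0,"az":0,"grip":0},
    {"dx":0,"dy":0,"dz":0,"ax":0,"ay":0,"az":0,"grip":0},
    {"dx":0,"dy":0,"dz":0,"ax":0,"ay":0,"az":0,"grip":0}
  ]
}}

```text
clock: 5.42
position: [0.5301, -0.204, 0.3944]
ee_rot: [0.001, 0.99, 0.14, 0.001]
contact_force: [0.1, -0.2, 0.3]
width: 0.0851
gripper_force: 0.0
```

```bash
python3 look.py 4; python3 - <<'E'
from h import *
im=cv2.imread('pics/side4.png'); h=cv2.cvtColor(im,cv2.COLOR_BGR2HSV)
m=((h[...,0]<6)|(h[...,0]>174))&(h[...,1]>180)&(h[...,2]>70)
k=np.zeros_like(m);k[140:185,265:310]=1; ys,xs=np.where(m&k); p=atz('pics/side4.png',xs.mean(),ys.mean(),.137); print(p,np.linalg.norm(p-[.5405,-.247,.137]),len(xs))
E
```

```text
5.4667 [[ 0.961  0.278 -0.   ]
 [ 0.278 -0.961  0.   ]
 [ 0.    -0.    -1.   ]] 0.08563466590127776 [-0.46504074  0.22421872  0.098178  ]
to grasp, tool mm [-1.2516791  44.56117082 96.9977546 ]
[ 0.53033015 -0.20853645  0.137     ] 0.03978530303008179 101
```

View pics/s4.png

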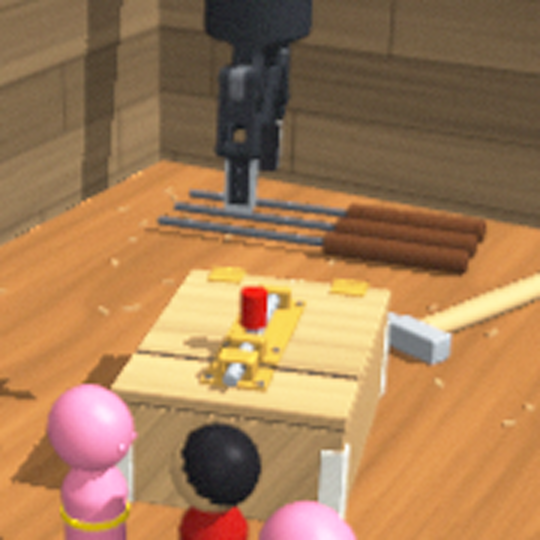

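The knob now measures 51 mm from the keeper, against 50 mm expected when fully home. The tip is through the keeper at crop (233,372), and the gripper is clear.

```bash
python3 -c "
from rig import manip; print(manip.sign_off())"
```

```text
the job is handed in; nothing more can be done
None
```

The pale case's bolt was slid against its stop (knob about 51 mm from the keeper, tip through it) and released; I never approached the dark case, the red doll stood unmoved in the last picture, and the job is handed in (sign-off returned no verdict).

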